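# Count along the dose rack and push the cup into the third bay

## Task

Starting at the blue post, count the bays of the wooden dose rack by running the closed fingertips lightly along the white rail on top of its back: press down on the pad of the first bay, run over the ridges to the pads of the second and third, and go no further. Then push the steel dosing cup across the worktop into that third bay until it rests against the back board, upright and without ever lifting it. Leave the other things where they are.

Things in the scene. Friction and masses are not known exactly. Their poses are not given: they have to be found in the camera images.
- rack: fixed pale wooden dose rack, 84 mm deep, 326 mm long, turned by up to 0.12 rad. Origin on the worktop, middle of the line of bay mouths; x points into the bays, y to the rack's left seen from the mouths, z up. Four floorless bays (the cup slides on the worktop), 74 mm wide, centre lines at y = +120, +40, -40, -120 mm; the two outer ones are taken, the middle ones empty
- back_board (a point): foot of the back board's front face, at rack x = 60 mm, y = 0. The board is 44 mm high and 24 mm thick. Five dividers, 6 mm thick and 30 mm high, reach from it forward to the mouths (rack x = 60 to 0 mm) at y = +160, +80, 0, -80, -160 mm
- rail_mid (a point): middle of the pads' top surface on the sprung counting rail, which runs along rack y on top of the back board (rack x = 62 to 82, y = -161 to 161 mm), pad surface 60 mm above the worktop when at rest. The whole rail goes straight down under a finger; 250 N/m after about 1 N of preload, 12 mm travel to a hard stop
- rail (a joint): how far the rail is pressed down, m: 0 at rest, 0.012 at its stop; it springs back
- blue_post: fixed blue round post, 22 mm across, 64 mm high, at one end of the rail (rack x = 72 mm, y = +176 or -176 mm): counting starts at this end. Origin at the middle of its underside
- grey_post: the same post in grey, at the other end of the rail
- dosing_cup: loose steel dosing cup, open at the top, 58 mm across, 50 mm high, 0.08 to 0.17 kg, standing on the worktop in front of the rack. Origin at the middle of its underside, z up. Home in a bay, against the back board, its origin is at about rack x = 31 mm
- leveller: bystander in one outer bay: loose black and silver puck, 63 mm across, 36 mm high; origin at the middle of its underside
- sticker_roll: bystander in the other outer bay: loose cream roll lying flat, 68 mm across, 38 mm high; origin at the middle of its underside
- tamper: bystander at the right: loose tamper with a wooden handle, 58 mm across, 97 mm high; origin at the middle of its underside
- espresso_cup: bystander at the left: loose striped espresso cup, 60 x 84 x 49 mm; origin at the middle of its underside
- red_marker: bystander at the near left: loose red felt marker lying down, 134 mm long along its own y, 18 mm thick; origin under its middle
- pad1 (a point): centre of the top face of the white pad on the rail at bay 1, bays numbered 1 to 4 from the rack's +y (left) end whichever end the blue post is at; the pad is 20 mm (rack x) by 67 mm (rack y). Between two pads a rounded steel ridge, 13 mm wide, stands 1.8 mm above them
- pad2 (a point): centre of the top face of the white pad on the rail at bay 2, bays numbered 1 to 4 from the rack's +y (left) end whichever end the blue post is at; the pad is 20 mm (rack x) by 67 mm (rack y). Between two pads a rounded steel ridge, 13 mm wide, stands 1.8 mm above them
- pad3 (a point): centre of the top face of the white pad on the rail at bay 3, bays numbered 1 to 4 from the rack's +y (left) end whichever end the blue post is at; the pad is 20 mm (rack x) by 67 mm (rack y). Between two pads a rounded steel ridge, 13 mm wide, stands 1.8 mm above them
- pad4 (a point): centre of the top face of the white pad on the rail at bay 4, bays numbered 1 to 4 from the rack's +y (left) end whichever end the blue post is at; the pad is 20 mm (rack x) by 67 mm (rack y). Between two pads a rounded steel ridge, 13 mm wide, stands 1.8 mm above them

How it is judged:
By the outcome, as a careful person would: the job done as asked, in the order asked, and still so for the second after the job is handed in, with the robot touching nothing.
It also fails if it takes over 67 s, if anything falls off the work surface, if the arm or the gripper's body presses on something with over 40 N, if the wrist force passes 120 N, or if a joint passes its speed limit or range.

## Robot

A 7-joint arm with a two-finger parallel gripper is mounted at the origin on a cart in front of the work surface, level with it; the furniture and walls round the work are solid. World frame = base frame: x ahead of the robot, y to its left, z up, the work surface at z = 0. Lengths are in m, angles in rad, forces in N, time in s.
With the tool pointing down it reaches from about 0.4 to 0.875 m from the base axis. Payload 6.5 kg.
Tool frame: the origin (TCP) lies at the very end of the fingers, on their centre line; the grasp point (between the pads) lies 19 mm behind it; z points along the fingers, y is the line along which they close (so a half turn about z gives the same grasp; the last joint's range is limited). The gripper opens to 88 mm and grips with 3 to 60 N. Pads are 18 mm wide; open, the fingers measure 123 mm over their backs; the gripper's body (75 mm by 187 mm) begins 45 mm behind the grasp point.
Start: joints at [-1.202, 0.536, -0.004, 1.538, 0.003, 1.067, -0.071], TCP at [0.274, 0.59, 0.239] pointing down, gripper open.
Joint ranges: [-2.7, 2.7], [-0.37, 2.16], [-1.27, 1.26], [0.24, 2.4], [-1.31, 4.45], [0.19, 1.91], [-2.76, 2.76]. Speed limits (rad/s): [2.39, 2.39, 3.14, 3.14, 3.14, 3.14, 3.14].

## Interface

Orientations are given as a unit quaternion [w, x, y, z].
In Python, from station import bot, grab_frame, ticket, trace gives the robot as it stands. The module is installed in compiled form; this text tells all that it offers.
- The arm moves only by the shell command python3 -m inch 'ROWS' [OPENING]. ROWS is JSON, a list of rows, each an object of numbers: "x", "y", "z": the shift along the tool's x, y, z in cm; "roll": the turn about the tool's z in degrees. In form: [{"x": .., "y": .., "z": .., "roll": ..}, ...]. A call has 1 to 20 rows; each row shifts and turns the commanded pose from where the row before left it, along the tool's axes as they then stand; what a row does not reach is not made up. A row lasts 1/12 s, in which the tool goes at most 41.7 mm and 7.16 degrees, less where a joint would pass 70% of its speed; a pose out of reach is approached as far as the arm can. A call with a gripper value outside its range is refused whole. OPENING is the opening, from -1 (shut) to 1 (fully open), so that 0 is half open, set as the call begins (- or left out, the last holds). The fingers move at their own pace and stop on an object; the grip force is fixed at half the most. Time passes only in rows, so rows that do not move let the fingers close. It gives the time, the measured TCP pose, the force, the opening and the grip force at its end, in the units of the state.
- bot.get_obs(): the state, without advancing time (a new reading comes with each control period).
- grab_frame(name): name is "scene" or "top" or "wrist"; returns a dict with "img" (400x640x3 uint8, blue, green, red), "depth" (400x640 float32, m along the optical axis (not along the pixel's ray), 0 where there is no reading), "vfov" (degrees; the focal length in pixels is half the picture's height over the tangent of half this angle, whatever the lens; pixels are square), "cx", "cy" (the principal point, pixels), "k1" (the pictures are not rectified: a ray, as slopes to the right and down, at radius r is drawn at 1 + k1 r^2 times it, then the intrinsics apply), "rvec" (rotation vector, rad) and "tvec" (3), from world to camera coordinates, as OpenCV has them. Camera axes: x right, y down, z forward; pixel columns grow to the right and rows downward; lengths in m; the calibration is good to about 2 mm. A picture is of the moment at which its call begins.
- ticket.sign_off(): hands the job in; it is judged then, once.
Trained networks look in a picture, given as the dict that the camera call returned (one of the last four; its "shot" number tells which), for a name from the list of things; names that differ only in an ending like _2 or _b are one class to them, and where a whole thing is asked for, a point or a joint stands for the part that bears it (a point fixed in the world has none). Each returns a list of dicts, best first, with "conf" (0 to 1); they miss things now and then, are a little off and sometimes report something else, mostly with a low value. They report only what shows in the picture. A call takes as long as a camera call.
- trace(picture, label): "region" (400x640 bool, what is visible of it) and "point" ([column, row] in pixels, amid what is visible of it).
The state is a dict: "clock": time; "joints": joint angles; "qd": joint speeds; "effort": joint torques, N m; "tool_pos": TCP position; "tcp_rot": TCP orientation; "ft_force": force on the tool from outside, world axes, zero at the start; "wrist_torque": the same for the moment, N m; "width": finger opening in m; "finger_force": force on a finger pad.
Only numpy, scipy, OpenCV 4.12 (cv2) and the standard library are available. Lean on these libraries where they do the work, as an engineer would, in place of code of your own. Each camera call takes 0.05 s, during which the arm holds its last target. There are 200 camera calls.

## Working session

There is one attempt and no reset: what is moved stays moved. The work goes in short steps, Python scripts to look and compute and a shell command to move; the robot and the scene stay as the last step left them, time stands still between calls to the robot, and variables do not carry over. Pictures are saved under pics/ and viewed, at most 10 in all, crops included, and the job is handed in when it is done.

```bash
mkdir -p pics; cat > h.py <<'E'
import numpy as np, cv2
from station import bot, grab_frame, ticket, trace
from scipy.spatial.transform import Rotation as R
def K(p):
    f=200/np.tan(np.radians(p["vfov"])/2); return np.array([[f,0,p["cx"]],[0,f,p["cy"]],[0,0,1.]])
def world(p,uv,z=None):
    """world points of pixels; by depth, or by plane height z"""
    uv=np.asarray(uv,float).reshape(-1,2)
    s=cv2.undistortPoints(uv.reshape(-1,1,2),K(p),np.array([p["k1"],0,0,0,0.])).reshape(-1,2)
    M=R.from_rotvec(np.ravel(p["rvec"])).as_matrix(); t=np.ravel(p["tvec"])
    ray=np.c_[s,np.ones(len(s))]
    if z is None: return (ray*p["depth"][uv[:,1].astype(int),uv[:,0].astype(int)][:,None]-t)@M
    c=-M.T@t; d=ray@M; return c+d*((z-c[2])/d[:,2])[:,None]
def cloud(p,reg):
    v,u=np.nonzero(reg&(p["depth"]>0)); return world(p,np.c_[u,v])
E
python3 - <<'E'
from h import *
p=grab_frame("top"); q=grab_frame("scene")
cv2.imwrite("pics/top.png",p["img"]); cv2.imwrite("pics/scene.png",q["img"])
for n in ["rack","rail_mid","blue_post","grey_post","dosing_cup","leveller","sticker_roll","tamper","espresso_cup","red_marker"]:
    for nm,im in (("top",p),("scene",q)):
        r=trace(im,n)
        if r:
            c=cloud(im,r[0]["region"]); print(n,nm,round(r[0]["conf"],2),np.round(r[0]["point"]),np.round(np.median(c,0),3),np.round(np.percentile(c,2,0),3),np.round(np.percentile(c,98,0),3))
o=bot.get_obs();print(o["tool_pos"],o["tcp_rot"],o["width"],R.from_quat(np.roll(o["tcp_rot"],-1)).as_matrix().round(3))
E
```

```text
rack top 0.82 [317. 159.] [0.646 0.007 0.056] [ 0.588 -0.158  0.   ] [0.666 0.16  0.063]
rack scene 0.55 [345. 202.] [ 0.643 -0.007  0.032] [ 0.586 -0.162  0.001] [0.663 0.153 0.06 ]
rail_mid top 0.8 [317. 154.] [0.654 0.002 0.059] [ 0.643 -0.152  0.044] [0.666 0.156 0.064]
rail_mid scene 0.67 [353. 196.] [ 0.648 -0.025  0.057] [ 0.642 -0.157  0.043] [0.663 0.147 0.061]
blue_post top 0.6 [252. 158.] [0.654 0.173 0.057] [0.647 0.167 0.019] [0.665 0.182 0.065]
blue_post scene 0.55 [315. 167.] [0.651 0.172 0.058] [0.649 0.168 0.049] [0.659 0.177 0.061]
grey_post top 0.73 [181. 177.] [0.604 0.371 0.029] [0.559 0.337 0.005] [0.631 0.391 0.05 ]
grey_post scene 0.52 [386. 235.] [ 0.646 -0.18   0.029] [ 0.64  -0.186 -0.003] [ 0.7   -0.136  0.062]
dosing_cup top 0.75 [318. 218.] [0.496 0.    0.003] [ 0.468 -0.026 -0.001] [0.522 0.027 0.051]
dosing_cup scene 0.92 [293. 213.] [ 0.492 -0.013  0.029] [ 0.466 -0.029 -0.002] [0.529 0.043 0.049]
leveller top 0.63 [272. 174.] [0.609 0.122 0.036] [0.582 0.093 0.027] [0.637 0.149 0.039]
leveller scene 0.58 [308. 186.] [0.599 0.111 0.033] [0.579 0.091 0
[... 292 characters left out ...]
4  0.003] [ 0.606 -0.343  0.098]
tamper scene 0.7 [415. 280.] [ 0.57  -0.377  0.035] [ 0.552 -0.395  0.001] [ 0.598 -0.349  0.094]
espresso_cup top 0.96 [180. 178.] [0.601 0.369 0.027] [0.556 0.337 0.   ] [0.631 0.392 0.05 ]
espresso_cup scene 0.61 [277. 158.] [0.593 0.355 0.032] [0.555 0.335 0.003] [0.629 0.403 0.046]
red_marker top 0.74 [183. 246.] [0.411 0.362 0.015] [0.366 0.322 0.008] [0.448 0.41  0.019]
red_marker scene 0.77 [219. 172.] [0.405 0.363 0.01 ] [0.357 0.321 0.   ] [0.448 0.415 0.017]
[0.27378131 0.58951185 0.23870055] [ 6.08135335e-06  2.15676156e-01  9.76464949e-01 -5.02331816e-06] 0.08796612484430492 [[-0.907  0.421  0.   ]
 [ 0.421  0.907 -0.   ]
 [-0.    -0.    -1.   ]]
```

View pics/top.png

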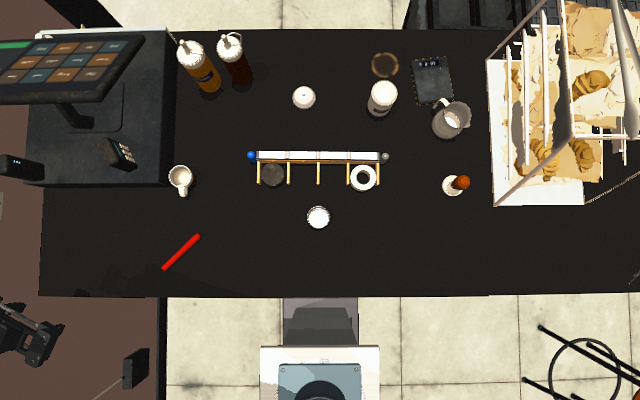

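View pics/scene.png

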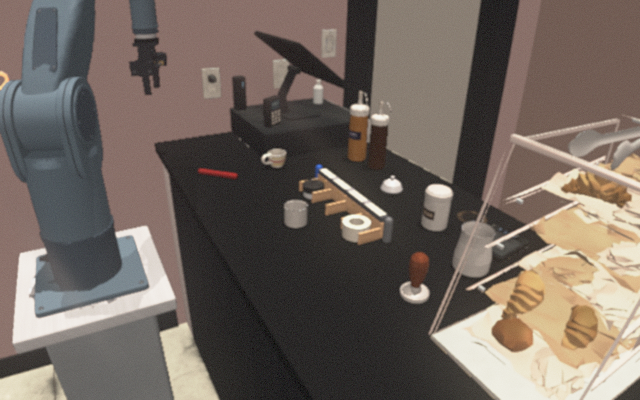

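The top view shows the blue post at (251,156), the left end of the rack, and the grey post at (385,156). The cup is at (318,217), the leveller in the left bay and the roll in the right. So I count from +y, and the third bay is the empty one at rack y = -40 mm (pad3).

```bash
cat > m.py <<'E'
from h import *
p=grab_frame("top")
c=cloud(p,trace(p,"rail_mid")[0]["region"]); c=c[(abs(c[:,2]-.06)<.006)&(abs(c[:,1])<.155)]
a=np.polyfit(c[:,1],c[:,0],1); print("rail x=a*y+b",a,"z",np.median(c[:,2]))
g=cloud(p,np.ones((400,640),bool))
for y0 in (.174,-.178):
    s=g[(np.hypot(g[:,0]-.65,g[:,1]-y0)<.03)&(g[:,2]>.05)]; s=s[abs(s[:,1])>.163]; print("post",(s.min(0)+s.max(0))/2,len(s))
for x0,y0,h in ((.496,0,.05),(.609,.122,.036),(.603,-.118,.038)):
    s=g[(np.hypot(g[:,0]-x0,g[:,1]-y0)<.04)&(abs(g[:,2]-h)<.006)]; print("obj",(s.min(0)+s.max(0))/2,s.max(0)-s.min(0))
E
python3 m.py
```

```text
rail x=a*y+b [0.01811723 0.65460105] z 0.05970905935350579
post [0.65746382 0.17506958 0.0591112 ] 45
post [ 0.65119781 -0.17483384  0.05788523] 55
obj [0.49372784 0.00121475 0.04876033] [0.05713905 0.05463594 0.00946678]
obj [0.61279495 0.12613161 0.03584237] [0.06697847 0.06771881 0.01144862]
obj [ 0.60467156 -0.11902466  0.03800738] [0.07518326 0.07718791 0.01173152]
```

```bash
python3 -m inch '[{"x":-3.03,"y":-1.47},{"x":-3.03,"y":-1.47},{"x":-3.03,"y":-1.47},{"x":-3.03,"y":-1.47},{"x":-3.03,"y":-1.47},{"x":-3.03,"y":-1.47},{"x":-3.03,"y":-1.47},{"x":-3.03,"y":-1.47},{"x":-3.03,"y":-1.47},{"x":-3.03,"y":-1.47},{"x":-3.03,"y":-1.47},{"x":-3.03,"y":-1.47},{"x":-3.03,"y":-1.47},{"x":-3.03,"y":-1.47},{"x":-3.03,"y":-1.47},{"x":-3.03,"y":-1.47},{"x":-3.03,"y":-1.47},{"x":-3.03,"y":-1.47}]' -1
python3 -m inch '[{"roll":6.6,"z":1},{"roll":6.6,"z":1},{"roll":6.6,"z":1},{"roll":6.6,"z":1},{"roll":6.6,"z":1},{"roll":6.6,"z":1},{"roll":6.6,"z":1},{"roll":6.6,"z":1},{"roll":6.6,"z":1},{"roll":6.6,"z":1},{},{},{}]'
cat > s.py <<'E'
from h import *
o=bot.get_obs(); M=R.from_quat(np.roll(o["tcp_rot"],-1)).as_matrix()
print(o["clock"],o["tool_pos"].round(4) if hasattr(o["tool_pos"],"round") else o["tool_pos"],"F",np.round(o["ft_force"],2),"w",o["width"]);print("toolx",M[:,0].round(3),"z",M[:,2].round(3))
E
python3 s.py
```

```text
1.2 [0.2738 0.5895 0.2387] F [-0.23  0.26 -0.15] w 0.08801870843692784
toolx [-0.907  0.421 -0.   ] z [ 0. -0. -1.]schema error: expected keys x, y, z, roll
schema error: expected keys x, y, z, roll
```

```bash
python3 -m inch '[{"x":-3.03,"y":-1.47,"z":0,"roll":0},{"x":-3.03,"y":-1.47,"z":0,"roll":0},{"x":-3.03,"y":-1.47,"z":0,"roll":0},{"x":-3.03,"y":-1.47,"z":0,"roll":0},{"x":-3.03,"y":-1.47,"z":0,"roll":0},{"x":-3.03,"y":-1.47,"z":0,"roll":0},{"x":-3.03,"y":-1.47,"z":0,"roll":0},{"x":-3.03,"y":-1.47,"z":0,"roll":0},{"x":-3.03,"y":-1.47,"z":0,"roll":0},{"x":-3.03,"y":-1.47,"z":0,"roll":0},{"x":-3.03,"y":-1.47,"z":0,"roll":0},{"x":-3.03,"y":-1.47,"z":0,"roll":0},{"x":-3.03,"y":-1.47,"z":0,"roll":0},{"x":-3.03,"y":-1.47,"z":0,"roll":0},{"x":-3.03,"y":-1.47,"z":0,"roll":0},{"x":-3.03,"y":-1.47,"z":0,"roll":0},{"x":-3.03,"y":-1.47,"z":0,"roll":0},{"x":-3.03,"y":-1.47,"z":0,"roll":0}]' -1
python3 -m inch '[{"x":0,"y":0,"z":1,"roll":6.6},{"x":0,"y":0,"z":1,"roll":6.6},{"x":0,"y":0,"z":1,"roll":6.6},{"x":0,"y":0,"z":1,"roll":6.6},{"x":0,"y":0,"z":1,"roll":6.6},{"x":0,"y":0,"z":1,"roll":6.6},{"x":0,"y":0,"z":1,"roll":6.6},{"x":0,"y":0,"z":1,"roll":6.6},{"x":0,"y":0,"z":1,"roll":6.6},{"x":0,"y":0,"z":1,"roll":6.6},{"x":0,"y":0,"z":0,"roll":0},{"x":0,"y":0,"z":0,"roll":0},{"x":0,"y":0,"z":0,"roll":0}]'
python3 s.py
```

```text
clock: 2.7
tool_pos: [0.6579, 0.1185, 0.2388]
tcp_rot: [0.0, 0.216, 0.976, 0.0]
ft_force: [-0.2, 0.1, 0.4]
width: 0.0006
finger_force: 0.0
clock: 3.78
tool_pos: [0.6574, 0.1199, 0.1393]
tcp_rot: [0.0, 0.712, 0.703, 0.0]
ft_force: [-0.0, -0.1, 0.1]
width: 0.0002
finger_force: 0.0
3.7833 [0.6574 0.1199 0.1393] F [-0.   -0.07  0.06] w 0.00017343339162191444
toolx [0.012 1.    0.   ] z [ 0.001  0.    -1.   ]
```

```bash
python3 -m inch '[{"x":0,"y":0,"z":1.5,"roll":0},{"x":0,"y":0,"z":1.5,"roll":0},{"x":0,"y":0,"z":1.5,"roll":0},{"x":0,"y":0,"z":1.5,"roll":0},{"x":0,"y":0,"z":1,"roll":0},{"x":0,"y":0,"z":0.5,"roll":0},{"x":0,"y":0,"z":0,"roll":0},{"x":0,"y":0,"z":0,"roll":0},{"x":0,"y":0,"z":0,"roll":0},{"x":0,"y":0,"z":0,"roll":0}]'
python3 -m inch '[{"x":0,"y":0,"z":0.1,"roll":0},{"x":0,"y":0,"z":0.1,"roll":0},{"x":0,"y":0,"z":0.1,"roll":0},{"x":0,"y":0,"z":0.1,"roll":0},{"x":0,"y":0,"z":0.1,"roll":0},{"x":0,"y":0,"z":0,"roll":0},{"x":0,"y":0,"z":0,"roll":0},{"x":0,"y":0,"z":0,"roll":0}]'
```

```text
clock: 4.62
tool_pos: [0.6577, 0.1199, 0.0646]
tcp_rot: [0.0, 0.713, 0.701, 0.001]
ft_force: [0.3, 0.2, 0.2]
width: 0.0
finger_force: 0.0
clock: 5.28
tool_pos: [0.6571, 0.1199, 0.0588]
tcp_rot: [0.0, 0.713, 0.701, 0.0]
ft_force: [-1.0, -0.5, 1.4]
width: 0.0001
finger_force: 0.8
```

```bash
python3 -m inch '[{"x":0,"y":0,"z":0.1,"roll":0},{"x":0,"y":0,"z":0.1,"roll":0},{"x":0,"y":0,"z":0.1,"roll":0},{"x":0,"y":0,"z":0.1,"roll":0},{"x":0,"y":0,"z":0,"roll":0},{"x":0,"y":0,"z":0,"roll":0},{"x":0,"y":0,"z":0,"roll":0},{"x":0,"y":0,"z":0,"roll":0},{"x":0,"y":0,"z":0,"roll":0},{"x":0,"y":0,"z":0,"roll":0}]'; python3 s.py
```

```text
clock: 6.12
tool_pos: [0.6571, 0.1199, 0.0548]
tcp_rot: [0.0, 0.713, 0.701, 0.0]
ft_force: [0.8, 0.7, 2.7]
width: 0.0005
finger_force: 1.3
6.1167 [0.6571 0.1199 0.0548] F [0.84 0.67 2.73] w 0.0004637153061551882
toolx [0.016 1.    0.   ] z [ 0.  0. -1.]
```

```bash
python3 -m inch '[{"x":-0.4,"y":0,"z":0,"roll":0},{"x":-0.4,"y":0,"z":0,"roll":0},{"x":-0.4,"y":0,"z":0,"roll":0},{"x":-0.4,"y":0,"z":0,"roll":0},{"x":-0.4,"y":0,"z":0,"roll":0},{"x":-0.4,"y":0,"z":0,"roll":0},{"x":-0.4,"y":0,"z":0,"roll":0},{"x":-0.4,"y":0,"z":0,"roll":0},{"x":-0.4,"y":0,"z":0,"roll":0},{"x":-0.4,"y":0,"z":0,"roll":0}]'
python3 -m inch '[{"x":-0.4,"y":0,"z":0,"roll":0},{"x":-0.4,"y":0,"z":0,"roll":0},{"x":-0.4,"y":0,"z":0,"roll":0},{"x":-0.4,"y":0,"z":0,"roll":0},{"x":-0.4,"y":0,"z":0,"roll":0},{"x":-0.4,"y":0,"z":0,"roll":0},{"x":-0.4,"y":0,"z":0,"roll":0},{"x":-0.4,"y":0,"z":0,"roll":0},{"x":-0.4,"y":0,"z":0,"roll":0},{"x":-0.4,"y":0,"z":0,"roll":0},{"x":0,"y":0,"z":0,"roll":0},{"x":0,"y":0,"z":0,"roll":0},{"x":0,"y":0,"z":0,"roll":0},{"x":0,"y":0,"z":0,"roll":0}]'
```

```text
clock: 6.95
tool_pos: [0.6565, 0.0791, 0.0548]
tcp_rot: [0.0, 0.713, 0.701, -0.0]
ft_force: [-0.0, 2.6, 2.9]
width: 0.0005
finger_force: 1.5
clock: 8.12
tool_pos: [0.6557, 0.0389, 0.0547]
tcp_rot: [0.0, 0.713, 0.701, -0.0]
ft_force: [0.2, -1.2, 3.1]
width: 0.0004
finger_force: 1.3
```

```bash
python3 -m inch '[{"x":-0.4,"y":0,"z":0,"roll":0},{"x":-0.4,"y":0,"z":0,"roll":0},{"x":-0.4,"y":0,"z":0,"roll":0},{"x":-0.4,"y":0,"z":0,"roll":0},{"x":-0.4,"y":0,"z":0,"roll":0},{"x":-0.4,"y":0,"z":0,"roll":0},{"x":-0.4,"y":0,"z":0,"roll":0},{"x":-0.4,"y":0,"z":0,"roll":0},{"x":-0.4,"y":0,"z":0,"roll":0},{"x":-0.4,"y":0,"z":0,"roll":0}]'
python3 -m inch '[{"x":-0.4,"y":0,"z":0,"roll":0},{"x":-0.4,"y":0,"z":0,"roll":0},{"x":-0.4,"y":0,"z":0,"roll":0},{"x":-0.4,"y":0,"z":0,"roll":0},{"x":-0.4,"y":0,"z":0,"roll":0},{"x":-0.4,"y":0,"z":0,"roll":0},{"x":-0.4,"y":0,"z":0,"roll":0},{"x":-0.4,"y":0,"z":0,"roll":0},{"x":-0.4,"y":0,"z":0,"roll":0},{"x":-0.3,"y":0,"z":0,"roll":0},{"x":0,"y":0,"z":0,"roll":0},{"x":0,"y":0,"z":0,"roll":0},{"x":0,"y":0,"z":0,"roll":0},{"x":0,"y":0,"z":0,"roll":0},{"x":0,"y":0,"z":0,"roll":0}]'
python3 -m inch '[{"x":0,"y":0,"z":-0.3,"roll":0},{"x":0,"y":0,"z":-1,"roll":0},{"x":0,"y":0,"z":-2,"roll":0},{"x":0,"y":0,"z":-2,"roll":0},{"x":0,"y":0,"z":-2,"roll":0},{"x":0,"y":0,"z":-2,"roll":0},{"x":0,"y":0,"z":0,"roll":0},{"x":0,"y":0,"z":0,"roll":0},{"x":0,"y":0,"z":0,"roll":0}]'
```

```text
clock: 8.95
tool_pos: [0.6551, -0.0009, 0.0548]
tcp_rot: [0.0, 0.713, 0.701, -0.0]
ft_force: [-0.2, 2.6, 2.9]
width: 0.0006
finger_force: 1.5
clock: 10.2
tool_pos: [0.6545, -0.0398, 0.0548]
tcp_rot: [0.0, 0.713, 0.701, -0.0]
ft_force: [-0.5, -2.2, 2.7]
width: 0.0005
finger_force: 1.3
clock: 10.95
tool_pos: [0.6539, -0.0385, 0.1471]
tcp_rot: [-0.001, 0.712, 0.702, -0.0]
ft_force: [-0.3, 0.4, -0.0]
width: 0.0007
finger_force: 0.0
```

```bash
python3 -m inch '[{"x":0.99,"y":-2.54,"z":0,"roll":0},{"x":0.99,"y":-2.54,"z":0,"roll":0},{"x":0.99,"y":-2.54,"z":0,"roll":0},{"x":0.99,"y":-2.54,"z":0,"roll":0},{"x":0.99,"y":-2.54,"z":0,"roll":0},{"x":0.99,"y":-2.54,"z":0,"roll":0},{"x":0.99,"y":-2.54,"z":0,"roll":0},{"x":0.99,"y":-2.54,"z":0,"roll":0},{"x":0,"y":0,"z":0,"roll":-6},{"x":0,"y":0,"z":0,"roll":-6},{"x":0,"y":0,"z":0,"roll":-6},{"x":0,"y":0,"z":0,"roll":-6},{"x":0,"y":0,"z":0,"roll":-6},{"x":0,"y":0,"z":0,"roll":-6},{"x":0,"y":0,"z":0,"roll":-5},{"x":0,"y":0,"z":0,"roll":-5},{"x":0,"y":0,"z":0,"roll":0},{"x":0,"y":0,"z":0,"roll":0}]' -0.455; python3 s.py
```

```text
clock: 12.45
tool_pos: [0.4518, 0.0432, 0.147]
tcp_rot: [-0.001, 0.383, 0.924, -0.0]
ft_force: [-0.3, -0.2, 0.5]
width: 0.024
finger_force: 0.0
12.45 [0.4518 0.0432 0.147 ] F [-0.28 -0.16  0.49] w 0.024011110384601252
toolx [-0.706  0.708  0.001] z [-0.002 -0.    -1.   ]
```

```bash
python3 -m inch '[{"x":0,"y":0,"z":2.5,"roll":0},{"x":0,"y":0,"z":2.5,"roll":0},{"x":0,"y":0,"z":2.5,"roll":0},{"x":0,"y":0,"z":2.5,"roll":0},{"x":0,"y":0,"z":2,"roll":0},{"x":0,"y":0,"z":1.3,"roll":0},{"x":0,"y":0,"z":0,"roll":0},{"x":0,"y":0,"z":0,"roll":0},{"x":-0.6,"y":0,"z":0,"roll":0},{"x":-0.6,"y":0,"z":0,"roll":0},{"x":-0.4,"y":0,"z":0,"roll":0}]'
python3 -m inch '[{"x":-0.2,"y":0,"z":0,"roll":0},{"x":-0.2,"y":0,"z":0,"roll":0},{"x":-0.2,"y":0,"z":0,"roll":0},{"x":-0.3,"y":0,"z":0,"roll":0},{"x":-0.4,"y":0,"z":0,"roll":0},{"x":-0.4,"y":0,"z":0,"roll":0},{"x":-0.4,"y":0,"z":0,"roll":0},{"x":-0.4,"y":0,"z":0,"roll":0},{"x":-0.4,"y":0,"z":0,"roll":0},{"x":-0.4,"y":0,"z":0,"roll":0},{"x":-0.4,"y":0,"z":0,"roll":0},{"x":-0.4,"y":0,"z":0,"roll":0},{"x":-0.4,"y":0,"z":0,"roll":0},{"x":-0.4,"y":0,"z":0,"roll":0},{"x":-0.4,"y":0,"z":0,"roll":0},{"x":-0.4,"y":0,"z":0,"roll":0},{"x":-0.3,"y":0,"z":0,"roll":0},{"x":-0.2,"y":0,"z":0,"roll":0},{"x":-0.1,"y":0,"z":0,"roll":0},{"x":0,"y":0,"z":0,"roll":0}]'; python3 s.py
python3 - <<'E'
from h import *
p=grab_frame("wrist");cv2.imwrite("pics/w1.png",p["img"])
p=grab_frame("top");cv2.imwrite("pics/t2.png",cv2.resize(p["img"][120:260,220:420],(800,560)))
c=cloud(p,trace(p,"dosing_cup")[0]["region"]);c=c[abs(c[:,2]-.05)<.006];print((c.min(0)+c.max(0))/2,np.ptp(c,axis=0))
E
```

```text
clock: 13.37
tool_pos: [0.4655, 0.0312, 0.0157]
tcp_rot: [0.001, 0.382, 0.924, 0.0]
ft_force: [-0.4, 0.3, 0.2]
width: 0.0242
finger_force: 0.0
clock: 15.03
tool_pos: [0.5087, -0.0127, 0.0147]
tcp_rot: [0.0, 0.382, 0.924, 0.0]
ft_force: [0.0, 0.7, -1.1]
width: 0.024
finger_force: 0.0
15.0333 [ 0.5087 -0.0127  0.0147] F [ 0.03  0.71 -1.12] w 0.02404472747043569
toolx [-0.708  0.706 -0.   ] z [ 0. -0. -1.]Traceback (most recent call last):
  File "<stdin>", line 4, in <module>
    return umr_minimum(a, axis, None, out, keepdims, initial, where)
ValueError: zero-size array to reduction operation minimum which has no identity
```

View pics/t2.png

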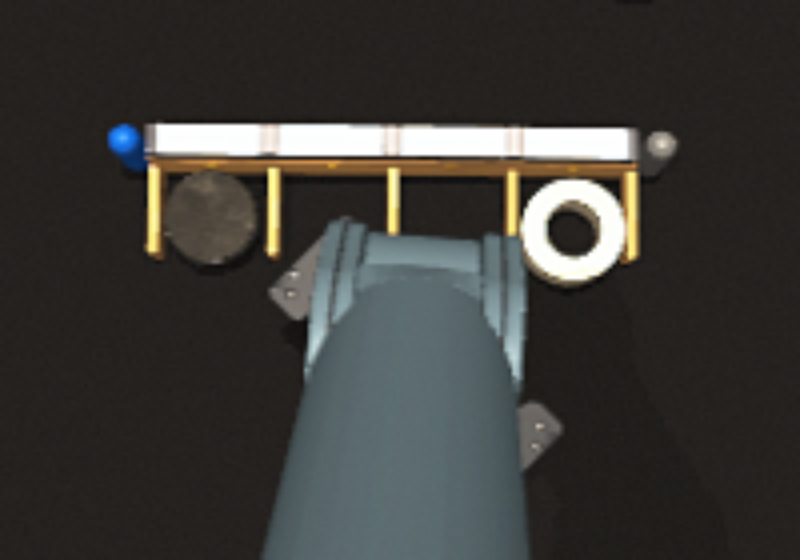

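View pics/w1.png

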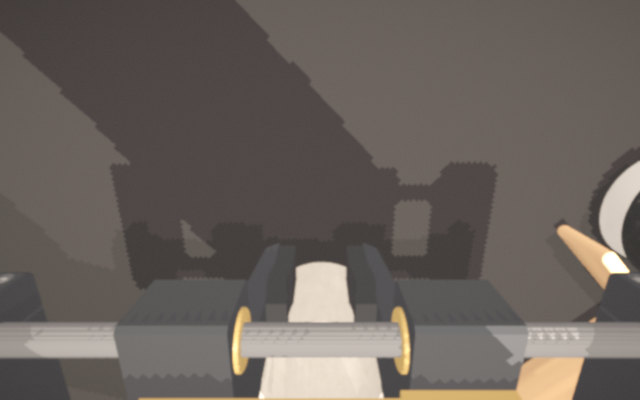

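The cup sits centred between the two fingers at (320,330) in the wrist view, and the rack's bystanders are unmoved. Next I back off, turn square to the rack and line up behind the cup.

```bash
python3 -m inch '[{"x":0.5,"y":0,"z":0,"roll":0},{"x":1.5,"y":0,"z":0,"roll":0},{"x":2,"y":0,"z":0,"roll":0},{"x":-0.8,"y":-1.03,"z":0,"roll":0},{"x":-0.8,"y":-1.03,"z":0,"roll":0},{"x":-0.8,"y":-1.03,"z":0,"roll":0},{"x":-0.8,"y":-1.03,"z":0,"roll":0},{"x":0,"y":0,"z":0,"roll":-6.3},{"x":0,"y":0,"z":0,"roll":-6.3},{"x":0,"y":0,"z":0,"roll":-6.3},{"x":0,"y":0,"z":0,"roll":-6.3},{"x":0,"y":0,"z":0,"roll":-6.3},{"x":0,"y":0,"z":0,"roll":-6.3},{"x":0,"y":0,"z":0,"roll":-6.1},{"x":0,"y":0,"z":0,"roll":0},{"x":0,"y":0,"z":0,"roll":0},{"x":0,"y":0,"z":0,"roll":0}]'; python3 s.py
python3 - <<'E'
from h import *
for n in ("scene","wrist","top"):
    p=grab_frame(n);cv2.imwrite(f"pics/{n}3.png",p["img"])
    r=trace(p,"dosing_cup")
    if r:
        c=cloud(p,r[0]["region"]);c=c[(abs(c[:,2]-.047)<.006)];
        if len(c): print(n,r[0]["conf"],np.round(r[0]["point"]),(c.min(0)+c.max(0))/2,np.ptp(c,axis=0))
E
```

```text
clock: 16.6
tool_pos: [0.4736, -0.0359, 0.0147]
tcp_rot: [-0.0, 0.01, 1.0, 0.0]
ft_force: [0.1, 0.4, 0.5]
width: 0.0238
finger_force: 0.0
16.6 [ 0.4736 -0.0359  0.0147] F [0.06 0.41 0.53] w 0.023811816209408643
toolx [-1.     0.021  0.   ] z [-0.  0. -1.]
scene 0.78 [317. 222.] [ 0.54213599 -0.05282957  0.04472753] [0.03707763 0.0302577  0.00666796]
wrist 0.84 [321. 373.] [ 0.50379749 -0.03830454  0.04613229] [0.04306879 0.05470936 0.01024545]
top 0.5 [331. 196.] [ 0.55344389 -0.03687446  0.0479805 ] [0.01561355 0.04707025 0.00941512]
```

```bash
python3 -m inch '[{"x":-0.6,"y":-0.1,"z":0,"roll":0},{"x":-0.6,"y":0,"z":0,"roll":0},{"x":-0.4,"y":0,"z":0,"roll":0},{"x":-0.2,"y":0,"z":0,"roll":0},{"x":-0.2,"y":0,"z":0,"roll":0},{"x":-0.2,"y":0,"z":0,"roll":0},{"x":-0.2,"y":0,"z":0,"roll":0},{"x":-0.4,"y":0,"z":0,"roll":0},{"x":-0.4,"y":0,"z":0,"roll":0},{"x":-0.4,"y":0,"z":0,"roll":0},{"x":-0.4,"y":0,"z":0,"roll":0},{"x":-0.4,"y":0,"z":0,"roll":0},{"x":0,"y":0,"z":0,"roll":0}]'
python3 -m inch '[{"x":-0.3,"y":0,"z":0,"roll":0},{"x":-0.4,"y":0,"z":0,"roll":0},{"x":-0.4,"y":0,"z":0,"roll":0},{"x":-0.4,"y":0,"z":0,"roll":0},{"x":-0.4,"y":0,"z":0,"roll":0},{"x":-0.4,"y":0,"z":0,"roll":0},{"x":-0.4,"y":0,"z":0,"roll":0},{"x":-0.4,"y":0,"z":0,"roll":0},{"x":-0.4,"y":0,"z":0,"roll":0},{"x":-0.4,"y":0,"z":0,"roll":0},{"x":-0.4,"y":0,"z":0,"roll":0},{"x":-0.4,"y":0,"z":0,"roll":0},{"x":-0.3,"y":0,"z":0,"roll":0},{"x":-0.2,"y":0,"z":0,"roll":0},{"x":0,"y":0,"z":0,"roll":0},{"x":0,"y":0,"z":0,"roll":0}]'; python3 s.py
python3 - <<'E'
from h import *
p=grab_frame("wrist");q=grab_frame("scene");cv2.imwrite("pics/ws4.png",np.hstack([p["img"][100:,120:520],cv2.resize(q["img"][140:260,260:420],(400,300))]))
E
```

```text
clock: 17.98
tool_pos: [0.519, -0.0378, 0.0148]
tcp_rot: [0.001, 0.009, 1.0, 0.0]
ft_force: [0.1, -0.5, -0.8]
width: 0.0239
finger_force: 0.0
clock: 19.32
tool_pos: [0.5699, -0.0388, 0.0148]
tcp_rot: [0.0, 0.009, 1.0, -0.0]
ft_force: [-0.5, -0.2, -0.4]
width: 0.0239
finger_force: 0.0
19.3167 [ 0.5699 -0.0388  0.0148] F [-0.49 -0.19 -0.41] w 0.02389490602778959
toolx [-1.     0.018 -0.   ] z [ 0. -0. -1.]
```

View pics/ws4.png

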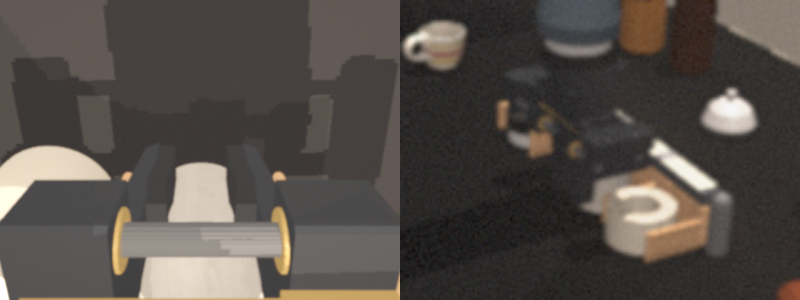

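The cup is midway between the divider tips, at (127,177) and (278,177) in the left half. Now I push the last millimetres slowly and watch the force.

```bash
python3 -m inch '[{"x":-0.1,"y":0,"z":0,"roll":0},{"x":-0.1,"y":0,"z":0,"roll":0},{"x":-0.1,"y":0,"z":0,"roll":0},{"x":-0.1,"y":0,"z":0,"roll":0},{"x":-0.1,"y":0,"z":0,"roll":0},{"x":0,"y":0,"z":0,"roll":0},{"x":0,"y":0,"z":0,"roll":0}]'
python3 -m inch '[{"x":-0.1,"y":0,"z":0,"roll":0},{"x":-0.1,"y":0,"z":0,"roll":0},{"x":0,"y":0,"z":0,"roll":0},{"x":0,"y":0,"z":0,"roll":0}]'
```

```text
clock: 20.0
tool_pos: [0.5749, -0.0388, 0.0147]
tcp_rot: [0.0, 0.009, 1.0, 0.0]
ft_force: [-0.4, 0.5, -0.0]
width: 0.0238
finger_force: 0.0
clock: 20.33
tool_pos: [0.5769, -0.0389, 0.0147]
tcp_rot: [0.0, 0.009, 1.0, -0.0]
ft_force: [0.1, 0.2, -0.2]
width: 0.024
finger_force: 0.0
```

```bash
for i in 1; do python3 -m inch '[{"x":-0.1,"y":0,"z":0,"roll":0},{"x":0,"y":0,"z":0,"roll":0},{"x":0,"y":0,"z":0,"roll":0}]'; python3 -m inch '[{"x":-0.1,"y":0,"z":0,"roll":0},{"x":0,"y":0,"z":0,"roll":0},{"x":0,"y":0,"z":0,"roll":0}]'; done | grep -E "pos|force"
```

```text
tool_pos: [0.5778, -0.0389, 0.0147]
ft_force: [-0.4, -0.4, 0.3]
finger_force: 0.1
tool_pos: [0.5788, -0.0389, 0.0147]
ft_force: [1.2, -0.6, -0.4]
finger_force: 0.1
```

```bash
python3 -m inch '[{"x":-0.1,"y":0,"z":0,"roll":0},{"x":0,"y":0,"z":0,"roll":0},{"x":0,"y":0,"z":0,"roll":0}]'| grep -E "pos|force"; python3 -m inch '[{"x":-0.1,"y":0,"z":0,"roll":0},{"x":0,"y":0,"z":0,"roll":0},{"x":0,"y":0,"z":0,"roll":0}]' | grep -E "pos|force"
```

```text
tool_pos: [0.5796, -0.039, 0.0147]
ft_force: [-1.3, 0.3, 0.4]
finger_force: 0.5
tool_pos: [0.5798, -0.039, 0.0145]
ft_force: [-5.5, 0.3, 3.6]
finger_force: 2.3
```

Contact with the back board shows as 5.5 N. I back straight out, then lift and clear the view.

```bash
python3 -m inch '[{"x":0.1,"y":0,"z":0,"roll":0},{"x":0.3,"y":0,"z":0,"roll":0},{"x":1,"y":0,"z":0,"roll":0},{"x":2,"y":0,"z":0,"roll":0},{"x":2,"y":0,"z":0,"roll":0},{"x":2,"y":0,"z":0,"roll":0},{"x":2,"y":0,"z":-2,"roll":0},{"x":0,"y":0,"z":-3,"roll":0},{"x":0,"y":0,"z":-3,"roll":0},{"x":0,"y":0,"z":-3,"roll":0},{"x":0,"y":2.5,"z":-2,"roll":0},{"x":0,"y":3,"z":0,"roll":0},{"x":0,"y":3,"z":0,"roll":0},{"x":0,"y":3,"z":0,"roll":0},{"x":0,"y":3,"z":0,"roll":0},{"x":0,"y":3,"z":0,"roll":0},{"x":0,"y":3,"z":0,"roll":0},{"x":0,"y":3,"z":0,"roll":0},{"x":0,"y":0,"z":0,"roll":0},{"x":0,"y":0,"z":0,"roll":0}]'
python3 - <<'E'
from h import *
p=grab_frame("top");q=grab_frame("scene")
cv2.imwrite("pics/end.png",np.hstack([cv2.resize(p["img"][130:230,240:400],(400,250)),cv2.resize(q["img"][140:240,260:420],(400,250))]))
for im in (p,q):
    c=cloud(im,trace(im,"dosing_cup")[0]["region"]);c=c[abs(c[:,2]-.049)<.005];print((c.min(0)+c.max(0))/2,np.ptp(c,axis=0))
E
```

```text
clock: 23.0
tool_pos: [0.4912, 0.2, 0.145]
tcp_rot: [0.001, 0.007, 1.0, 0.001]
ft_force: [-0.2, -1.2, -0.3]
width: 0.0241
finger_force: 0.0
[ 0.61304608 -0.03862154  0.04929061] [0.05670136 0.05511344 0.00927628]
[ 0.61338318 -0.04042874  0.04646433] [0.05703191 0.06139668 0.00482635]
```

View pics/end.png

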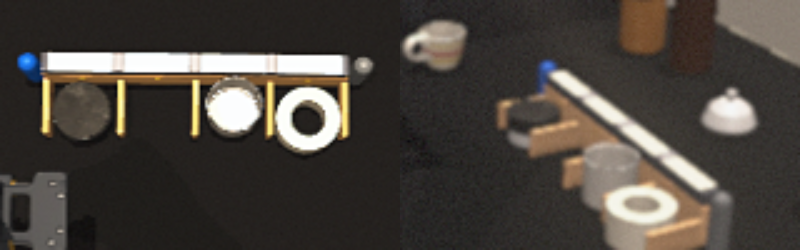

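The picture shows the cup upright in the third bay from the blue post, at (234,107), touching the back board. It measures (0.613, -0.039), as planned, and the leveller and roll beside it are in place.

```bash
python3 -c "from station import ticket; print(ticket.sign_off())"
```

```text
the job is handed in; nothing more can be done
None
```

The job is handed in: I counted the pads of bays 1 to 3 from the blue post in one light run (about 3 N), then pushed the dosing cup upright along the worktop into the third bay until it rested against the back board.

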